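Put the sample tube into reading position and start the reader

TASK

The capped sample tube already stands in one of the tube reader's two carriages; the other carriage holds only a short dust plug. Using only the fingertips, push the tube's carriage in by its front plate until it is home and let go, so that it springs back onto its stop pin and stays latched in the reading position, then press that bay's start key fully down once it has latched and let it come up. Leave the other carriage and its key alone, do not touch, grip or lift the tube or the plug, and do not shift the things standing about.

Things in the scene. Friction and masses are not known exactly. Their poses are not given: they have to be found in the camera images.
- reader: two-bay bench-top tube reader, fixed: white housing 214 wide, 135 deep, 108 high, console behind up to 137. Origin: on the bench under the middle of its front wall; x into the reader (carriages are pushed this way), y to the left facing it, z up. Bay centre lines at y = +47.5 and -47.5. Grey base plate, 8 high, 128 out in front. Stop-pin heads at x = -14, 26 left of each centre line, up to 76 high
- carriage_l (a joint): left carriage's travel along the reader's x, m: 0 = out (spring holds it), 0.055 = home at the end stop. Its spring pushes out with 2 N (at 0) to 6 N (home); from 0.01 to 0.04 its catch lifts the stop pin, 1 to 2 N more (more if fast). Past 0.046 the pin drops behind the catch: let go from there, it runs back and stays latched at 0.045 (reading position). Let go earlier, it springs right out.
- tab_l (a point): centre of the front face of the left carriage's push plate (grey upright plate with five ribs, 40 wide, 8 thick, from 11 to 58 above the bench; this point 38 above it). Moves with the carriage. The well's centre is 85 behind this face; when home, the face is still 55 in front of the housing.
- seat_l (a point): middle of the floor of the left carriage's well, 15 above the bench; black well block 33 x 33, top 45 above the bench, hole 15 wide and 30 deep. Moves with the carriage.
- pin_l (a joint): height of the left bay's sprung stop pin, m: 0 = down (resting, or dropped behind the catch), about 0.008 = riding on top of the catch.
- start_l (a joint): left bay's start key, m: 0 = up, 0.004 = fully down (4 N); springs back when let go.
- start_l_top (a point): centre of the top of the left bay's start key: white round key, 22 across, on the housing's top over its bay, 36 behind the front wall, about 116 above the bench; it is pressed straight down. Moves with the key.
- carriage_r (a joint): right carriage's travel along the reader's x, m: 0 = out (spring holds it), 0.055 = home at the end stop. Its spring pushes out with 2 N (at 0) to 6 N (home); from 0.01 to 0.04 its catch lifts the stop pin, 1 to 2 N more (more if fast). Past 0.046 the pin drops behind the catch: let go from there, it runs back and stays latched at 0.045 (reading position). Let go earlier, it springs right out.
- tab_r (a point): centre of the front face of the right carriage's push plate (grey upright plate with five ribs, 40 wide, 8 thick, from 11 to 58 above the bench; this point 38 above it). Moves with the carriage. The well's centre is 85 behind this face; when home, the face is still 55 in front of the housing.
- seat_r (a point): middle of the floor of the right carriage's well, 15 above the bench; black well block 33 x 33, top 45 above the bench, hole 15 wide and 30 deep. Moves with the carriage.
- pin_r (a joint): height of the right bay's sprung stop pin, m: 0 = down (resting, or dropped behind the catch), about 0.008 = riding on top of the catch.
- start_r (a joint): right bay's start key, m: 0 = up, 0.004 = fully down (4 N); springs back when let go.
- start_r_top (a point): centre of the top of the right bay's start key: white round key, 22 across, on the housing's top over its bay, 36 behind the front wall, about 116 above the bench; it is pressed straight down. Moves with the key.
- tube_mid (a point): middle (half-way up) of the capped sample tube that stands in one of the two wells: 75 tall, 13 thick, screw cap 16 wide on top; its top is 90 above the bench. Loose, with 1 mm play all round; z along the tube.
- plug_mid (a point): middle (half-way up) of the short dust plug that stands in the other well: dark rubber, 49 tall, with flange 25 wide, top 64 above the bench. Loose.
- cup_3: specimen cup with screw lid, 57 wide, 60 high, beside the reader; loose bystander, origin at the centre of its underside (lying things: under the middle).
- cup_4: specimen cup with screw lid, 57 wide, 60 high, beside the reader; loose bystander, origin at the centre of its underside (lying things: under the middle).
- pipette_1: plastic transfer pipette, 150 long (its y), 14 thick, lying left of the base plate; loose bystander, origin at the centre of its underside (lying things: under the middle).
- pen_2: pen, 145 long (its y), 9 thick, lying right of the base plate; loose bystander, origin at the centre of its underside (lying things: under the middle).

How it is judged:
On the way, in this order (a step that is already met when the one before it is completed fails the run):
1. the tube's carriage has been pushed in, let go, and rests latched on its stop pin (((horizontal distance between tube_mid and seat_l below 0.012 m and (value of joint carriage_l between 0.042 and 0.048 m and value of joint pin_l below 0.002 m) and contact force between each of the arm, the fingers and carriage_l below 0.3 N and value of joint carriage_r below 0.006 m) or (horizontal distance between tube_mid and seat_r below 0.012 m and (value of joint carriage_r between 0.042 and 0.048 m and value of joint pin_r below 0.002 m) and contact force between each of the arm, the fingers and carriage_r below 0.3 N and value of joint carriage_l below 0.006 m))), for 0.2 s.
2. the start key of that bay has been pressed down (((horizontal distance between tube_mid and seat_l below 0.012 m and (value of joint carriage_l between 0.042 and 0.048 m and value of joint pin_l below 0.002 m) and value of joint start_l above 0.003 m) or (horizontal distance between tube_mid and seat_r below 0.012 m and (value of joint carriage_r between 0.042 and 0.048 m and value of joint pin_r below 0.002 m) and value of joint start_r above 0.003 m))), for 0.04 s.
At the end, for the whole second after the job is handed in: The carriage with the tube is latched at 45 mm (+-3 mm) with its stop pin down and is at rest; the carriage with the plug is still all the way out (within 4 mm); tube and plug stand seated in their wells, the tube upright within 0.12 rad; both start keys are up (((horizontal distance between tube_mid and seat_l below 0.012 m and (value of joint carriage_l between 0.042 and 0.048 m and value of joint pin_l below 0.002 m) and value of joint carriage_r below 0.004 m and horizontal distance between plug_mid and seat_r below 0.012 m and velocity of joint carriage_l between -0.005 and 0.005 m/s) or (horizontal distance between tube_mid and seat_r below 0.012 m and (value of joint carriage_r between 0.042 and 0.048 m and value of joint pin_r below 0.002 m) and value of joint carriage_l below 0.004 m and horizontal distance between plug_mid and seat_l below 0.012 m and velocity of joint carriage_r between -0.005 and 0.005 m/s)) and value of joint each of start_l, start_r below 0.001 m and value of joint each of pin_l, pin_r below 0.002 m and angle between tube_mid's own z axis and vertical below 0.12 rad and z of tube_mid in the frame of reader below 0.057 m and z of plug_mid in the frame of reader below 0.045 m and linear speed of tube below 0.02 m/s); the robot touches nothing.
It fails at once if the tube or the plug is touched by the robot or lifted out of its well (contact force between any of the fingers, the arm and tube above 1 N or contact force between any of the fingers, the arm and plug above 1 N or z of tube_mid in the frame of reader above 0.062 m or z of plug_mid in the frame of reader above 0.05 m).
It fails at once if a carriage or a start key is pushed with the arm or the gripper's body instead of the fingers (contact force between the arm and carriage_l above 5 N or contact force between the arm and carriage_r above 5 N or contact force between the arm and start_l above 5 N or contact force between the arm and start_r above 5 N).
It fails at once if the carriage with the dust plug is pushed in ((horizontal distance between tube_mid and seat_l below 0.012 m and value of joint carriage_r above 0.012 m) or (horizontal distance between tube_mid and seat_r below 0.012 m and value of joint carriage_l above 0.012 m)).
It fails at once if a start key is pressed while its carriage is not in the reading position ((value of joint start_l above 0.002 m and value of joint carriage_l below 0.042 m) or (value of joint start_r above 0.002 m and value of joint carriage_r below 0.042 m)).
It fails at once if a bystander is pushed or knocked more than 25 mm from its place (distance of any of cup_3, cup_4, pipette_1, pen_2 from where it was at the start of the episode above 0.025 m).
It also fails if it takes over 42 s, if anything falls off the work surface, if the arm or the gripper's body presses on something with over 40 N, if the wrist force passes 120 N, or if a joint passes its speed limit or range.

ROBOT

A 6-joint arm with a two-finger parallel gripper is mounted at the origin on the work surface; the furniture and walls round the work are solid. World frame = base frame: x ahead of the robot, y to its left, z up, the work surface at z = 0. Lengths are in m, angles in rad, forces in N, time in s.
With the tool pointing down it reaches from about 0.4 to 0.825 m from the base axis. Payload 7 kg.
Tool frame: the origin (TCP) lies at the very end of the fingers, on their centre line; the grasp point (between the pads) lies 19 mm behind it; z points along the fingers, x is the direction in which the jaws open and shut, and the axes are right-handed (so a half turn about z gives the same grasp; the last joint's range is limited). The gripper opens to 88 mm and grips with 3 to 60 N. Pads are 19 mm wide; open, the fingers measure 130 mm over their backs; the gripper's body (78 mm by 193 mm) begins 47 mm behind the grasp point.
Start: joints at [1.594, 0.359, 0.012, 0, -1.224, -0.288], TCP at [0.177, 0.651, 0.227] pointing down, gripper open.
Joint ranges: [-3.07, 3.07], [-1.43, 2.12], [-1.02, 1.25], [-3.03, 1.67], [-3.05, -0], [-3.03, 3.03]. Speed limits (rad/s): [2.39, 2.39, 3.01, 3.14, 3.14, 3.14].

INTERFACE

Orientations are given as [roll, pitch, yaw] about the fixed x, y, z axes, in that order (R = Rz(yaw) Ry(pitch) Rx(roll)).
In Python, from station import telemetry, grab_frame, arm, regions_of, pinpoint gives the robot as it stands. The module is installed in compiled form; this text tells all that it offers.
- The arm moves only by the shell command python3 -m inch 'ROWS' [FORCE]. ROWS is text: rows parted by semicolons, each of 7 numbers parted by spaces: the opening, from 0 (shut) to 1 (fully open), then the shift along the world's x, y, z in cm, then the turn, a rotation vector about the world's x, y, z in degrees. A call has 1 to 12 rows; each row is the pose to reach, as a shift and turn from the pose measured when the call began; what a row does not reach only later rows make up. A row lasts 1/8 s, in which the tool goes at most 62.5 mm and 10.7 degrees, less where a joint would pass 70% of its speed; a pose out of reach is approached as far as the arm can. A call with a gripper value outside its range is refused whole. The fingers move at their own pace and stop on an object; FORCE is the grip in N (left out, the last holds). Time passes only in rows, so rows that repeat a pose let the fingers close. It gives the time, the measured TCP pose, the force and the opening at its end, in the units of the state.
- telemetry.get_state(): the state, without advancing time (a new reading comes with each control period).
- grab_frame(name): name is "scene" or "top"; returns a dict with "pixels" (384x512x3 uint8, red, green, blue), "fx", "fy", "cx", "cy" (pixels), "R" (3x3) and "t" (3): a world point X has camera coordinates R X + t. Camera axes: x right, y down, z forward; pixel columns grow to the right and rows downward; lengths in m; the calibration is good to about 2 mm. A picture is of the moment at which its call begins. There is no depth.
- arm.job_done(): hands the job in, once; it reports no verdict.
Trained networks look in the newest picture that a camera, given by its name, has taken for a name from the list of things; names that differ only in an ending like _2 or _b are one class to them, and where a whole thing is asked for, a point or a joint stands for the part that bears it (a point fixed in the world has none). Each returns a list of dicts, best first, with "p" (0 to 1); they miss things now and then, are a little off and sometimes report something else, mostly with a low value. They report only what shows in the picture. A call takes as long as a camera call.
- regions_of(camera, name): "pixels" (384x512 bool, what is visible of it) and "bbox" ([left, top, right, bottom] in pixels, round what is visible of it).
- pinpoint(camera, name): "location" ([column, row] in pixels: a listed point, or the origin of a listed thing).
The state is a dict: "t": time; "q": joint angles; "qd": joint speeds; "joint_efforts": joint torques, N m; "eef_pos": TCP position; "ee_rot": TCP orientation; "force": force on the tool from outside, world axes, zero at the start; "moment": the same for the moment, N m; "width": finger opening in m.
Only numpy, scipy, OpenCV 4.12 (cv2) and the standard library are available. Lean on these libraries where they do the work, as an engineer would, in place of code of your own. Each camera call takes 0.05 s, during which the arm holds its last target. There are 200 camera calls.

## Working session

There is one attempt and no reset: what is moved stays moved. The work goes in short steps, Python scripts to look and compute and a shell command to move; the robot and the scene stay as the last step left them, time stands still between calls to the robot, and variables do not carry over. Pictures are saved under pics/ and viewed, about 8 in all and at most 12, crops included, and the job is handed in when it is done.

```bash
mkdir -p pics; cat > h.py <<'E'
import numpy as np, cv2
from station import telemetry, grab_frame, arm, regions_of, pinpoint
def save(n,f): cv2.imwrite(f'pics/{n}.png',f['pixels'][:,:,::-1])
def ray(f,p):
    d=np.array([(p[0]-f['cx'])/f['fx'],(p[1]-f['cy'])/f['fy'],1]); R=np.array(f['R']);t=np.array(f['t'])
    return -R.T@t, R.T@d
def atz(f,p,z):
    c,d=ray(f,p); return c+d*(z-c[2])/d[2]
E
python3 - <<'E'
from h import *
print(telemetry.get_state())
Z=dict(tab_l=.038,tab_r=.038,start_l_top=.116,start_r_top=.116,reader=0,tube_mid=.0525,plug_mid=.0395,cup_3=0,pipette_1=0,pen_2=0)
ims=[]
for c in('scene','top'):
    f=grab_frame(c); ims.append(f['pixels'])
    for n,z in Z.items():
        for r in pinpoint(c,n)[:2]: print(c,n,round(r['p'],2),np.round(r['location'],1),np.round(atz(f,r['location'],z),4))
    save(c,f)
E
```

```text
{'t': 0.0, 'q': array([ 1.59408858e+00,  3.59401292e-01,  1.10383981e-02, -3.35007614e-04,
       -1.22410020e+00, -2.88103088e-01]), 'qd': array([ 0.00050049,  0.00120524, -0.00034575, -0.0009174 ,  0.00174065,
       -0.00151312]), 'joint_efforts': array([-3.00520887e-04, -5.82728148e+01,  2.93062985e+01,  6.99721590e+00,
        7.21115386e-03, -1.57540599e-04]), 'eef_pos': array([0.17656733, 0.65098073, 0.2256072 ]), 'ee_rot': array([-3.14142097e+00, -1.68755952e-03, -1.83572140e+00]), 'force': array([ 0.5171171 , -0.51151069, -0.07384398]), 'moment': array([ 0.00601308, -0.04175876,  0.02702463]), 'width': 0.08743654986008202}
scene tab_l 0.83 [225.3 221.7] [ 0.494  -0.0192  0.038 ]
scene tab_l 0.76 [266.9 244.3] [ 0.5165 -0.1187  0.038 ]
scene tab_r 0.83 [225.3 221.7] [ 0.494  -0.0192  0.038 ]
scene tab_r 0.76 [266.9 244.3] [ 0.5165 -0.1187  0.038 ]
scene start_l_top 0.48 [262.4 153.3] [0.6352 0.0168 0.116 ]
scene start_r_top 0.4 [303.4 170.5] [ 0.6604 -0.0774  0.116 ]
scene reader 0.68 [272.6 209.4] [ 0.612 -0.043  0.   ]
scene tube_mid 0.65 [244.2 196.2] [ 0.5618 -0.0042  0.0
[... 488 characters left out ...]
214.5] [ 0.4865 -0.0234  0.038 ]
top tab_r 0.68 [293.7 203.3] [ 0.5092 -0.1268  0.038 ]
top tab_r 0.56 [245.9 214.5] [ 0.4865 -0.0234  0.038 ]
top start_l_top 0.55 [227.2 145.4] [0.6231 0.0099 0.116 ]
top start_r_top 0.6 [268.7 127.5] [ 0.6581 -0.0734  0.116 ]
top reader 0.82 [253.7 163.2] [ 0.6028 -0.0413  0.    ]
top reader 0.38 [234.4 176.3] [0.5737 0.0026 0.    ]
top tube_mid 0.48 [231.8 174.7] [0.5714 0.0052 0.0525]
top plug_mid 0.46 [274.2 163. ] [ 0.5971 -0.0862  0.0395]
top cup_3 0.95 [322.1 153.4] [ 0.6231 -0.1967  0.    ]
top cup_3 0.66 [182.5 162.6] [0.6065 0.1196 0.    ]
top pipette_1 0.67 [205.4 226. ] [0.4629 0.0685 0.    ]
top pen_2 0.71 [334.9 200.3] [ 0.5162 -0.2227  0.    ]
```

View pics/scene.png

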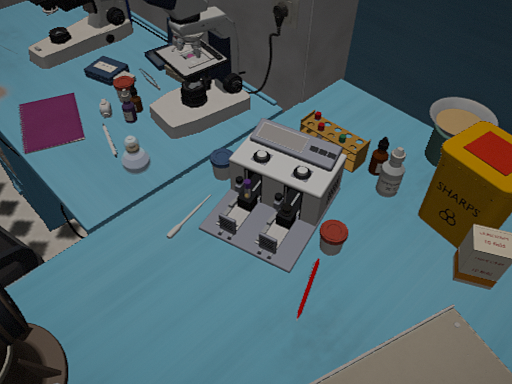

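View pics/top.png

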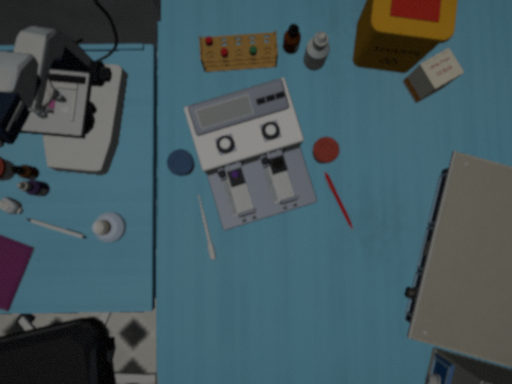

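The tube (purple cap, top view about (235,175)) is in the left bay. The dark plug is in the right bay, and pipette, pen and both cups stand clear of the base plate. Next I fit the reader's pose to the detections.

```bash
cat >> h.py <<'E'
from scipy.optimize import least_squares
def proj(f,X):
    c=np.array(f['R'])@X+f['t']; return np.array([f['fx']*c[0]/c[2]+f['cx'],f['fy']*c[1]/c[2]+f['cy']])
def W(s,X):
    c,n=np.cos(s[2]),np.sin(s[2]); return np.array([s[0]+c*X[0]-n*X[1],s[1]+n*X[0]+c*X[1],X[2]])
E
python3 - <<'E'
from h import *
M=dict(tab_l=(-.11,.0475,.038),tab_r=(-.11,-.0475,.038),start_l_top=(.036,.0475,.116),start_r_top=(.036,-.0475,.116),reader=(0,0,0),tube_mid=(-.025,.0475,.0525),plug_mid=(-.025,-.0475,.0395))
s0=np.array([.607,-.042,.27]); obs=[]
for c in('scene','top'):
  for k in range(2):
    f=grab_frame(c)
    for n,X in M.items():
        e=proj(f,W(s0,X)); r=[x for x in pinpoint(c,n) if np.linalg.norm(x['location']-e)<10]
        if r: obs.append((c,n,f,np.array(X),min(r,key=lambda x:np.linalg.norm(x['location']-e))['location']))
  g=f['pixels'][110:280,190:360] if c=='scene' else f['pixels'][70:240,170:340]
  cv2.imwrite(f'pics/{c}_crop.png',cv2.resize(g[:,:,::-1],None,fx=3.4,fy=3.4,interpolation=2))
fun=lambda s:np.concatenate([proj(f,W(s,X))-p for _,_,f,X,p in obs])
s=least_squares(fun,s0,loss='soft_l1').x
print(s,np.degrees(s[2]))
for (c,n,f,X,p),e in zip(obs,fun(s).reshape(-1,2)): print(c,n,e.round(1))
for n,X in M.items(): print(n,W(s,X).round(4))
np.save('s.npy',s)
E
```

```text
[ 0.60500833 -0.04125023  0.26481582] 15.172828967144104
scene tab_l [-0.8  5.5]
scene tab_r [-2.2  1.4]
scene start_l_top [-1.3  2.5]
scene start_r_top [-2.5  4.9]
scene reader [ 0.3 -1.1]
scene tube_mid [ 2.2 -0.3]
scene plug_mid [1.2 3.6]
scene tab_l [0.6 3.4]
scene tab_r [-1.3  4.3]
scene start_l_top [-2.4  2.2]
scene start_r_top [-2.6  3.7]
scene reader [ 0.4 -0.5]
scene tube_mid [ 0.7 -3.3]
scene plug_mid [-3.1  3.3]
top tab_l [0.9 0.1]
top tab_r [-4.2  1.1]
top start_l_top [-2.3 -1.5]
top start_r_top [-0.4 -0.8]
top reader [ 4.3 -3.2]
top tube_mid [-1.4  1.1]
top plug_mid [ 1.  -0.4]
top tab_l [ 2.  -2.1]
top tab_r [-0.2 -1.3]
top start_l_top [-1.5 -1.5]
top start_r_top [ 0.  -0.3]
top reader [-1.3 -1.6]
top tube_mid [-0.1 -2.4]
top plug_mid [ 0.4 -0.9]
tab_l [ 0.4864 -0.0242  0.038 ]
tab_r [ 0.5113 -0.1159  0.038 ]
start_l_top [0.6273 0.014  0.116 ]
start_r_top [ 0.6522 -0.0777  0.116 ]
reader [ 0.605  -0.0413  0.    ]
tube_mid [ 0.5684 -0.0019  0.0525]
plug_mid [ 0.5933 -0.0936  0.0395]
```

View pics/scene_crop.png

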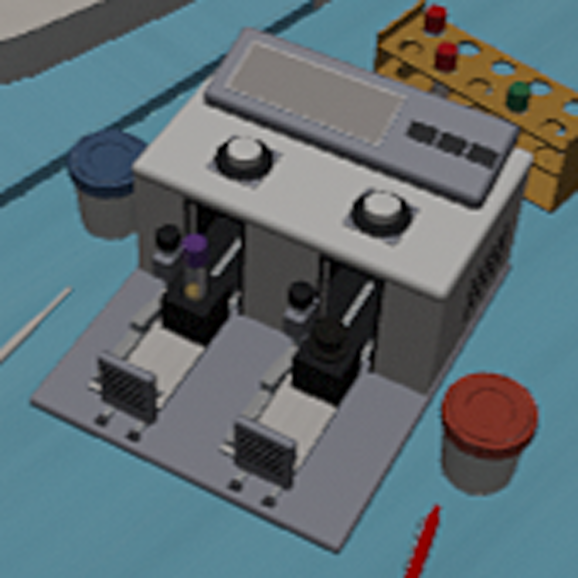

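Crop: the tube (purple cap) is in the left bay and the plug in the right. Key tops are at crop (244,155) and (382,210), and base plate front corners at (32,403) and (337,551). The push plates are at (128,387) and (264,452). I'll view the top crop as well to refine the fit.

View pics/top_crop.png

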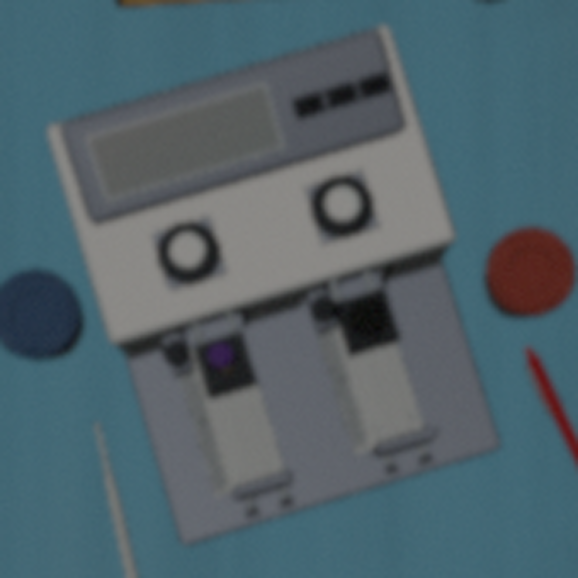

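```bash
python3 - <<'E'
from h import *
S,T=grab_frame('scene'),grab_frame('top')
K={'kl':(.036,.0475,.116),'kr':(.036,-.0475,.116),'bl':(-.128,.107,.008),'br':(-.128,-.107,.008),'cap':(-.025,.0475,.09),'pl':(-.11,.0475,.0345),'pr':(-.11,-.0475,.0345)}
O=[(S,'kl',244,155),(S,'kr',382,210),(S,'bl',32,403),(S,'br',337,551),(S,'pl',128,387),(S,'pr',264,452),(S,'cap',195,240),
(T,'kl',188,252),(T,'kr',343,206),(T,'bl',185,543),(T,'br',498,445),(T,'cap',220,355)]
def fun(s):
    return np.concatenate([proj(f,W(s,np.array(K[k])))-(np.array([u+.5,v+.5])/3.4-.5+((190,110) if f is S else (170,70))) for f,k,u,v in O])
for s0 in [np.load('s.npy')]:
    s=least_squares(fun,s0,loss='soft_l1').x
print(s,np.degrees(s[2]));e=fun(s).reshape(-1,2)
for o,r in zip(O,e): print(o[1],r.round(1))
np.save('s.npy',s)
P=telemetry.get_state()['eef_pos']
for n,X in dict(pre=(-.160,.0475,.025),tab=(-.11,.0475,.025),home=(-.055,.0475,.025),key=(.036,.0475,.116)).items():
    w=W(s,np.array(X)); print(n,w.round(4),((w-P)*100).round(2))
E
```

```text
[ 0.60867589 -0.04111449  0.28807026] 16.505209891843975
kl [-0.1 -0.2]
kr [-0.2 -0.3]
bl [-0.4 -0. ]
br [-0.5 -0.1]
pl [-1.   2.5]
pr [-0.7  2.4]
cap [-0.2  1.4]
kl [-0.1 -1.6]
kr [-0.3 -2.1]
bl [ 0.5 -0.3]
br [ 0.3 -0.2]
cap [ 0.2 -1.4]
pre [ 0.4418 -0.041   0.025 ] [ 26.51 -69.25 -20.15]
tab [ 0.4897 -0.0268  0.025 ] [ 31.31 -67.83 -20.15]
home [ 0.5424 -0.0112  0.025 ] [ 36.58 -66.26 -20.15]
key [0.6297 0.0147 0.116 ] [ 45.31 -63.68 -11.05]
```

The fit is subpixel on most points: reader at (0.609, -0.041), yaw 16.5°. I'll travel at height to the spot in front of the left plate, with the fingers shut and the jaws across the reader.

```bash
python3 -m inch '0 2 -6 0 0 0 8;0 5 -12 0 0 0 16;0 7 -18 0 0 0 24;0 9 -24 0 0 0 32;0 11 -30 0 0 0 32;0 13 -36 0 0 0 32;0 16 -42 0 0 0 32;0 18 -48 0 0 0 32;0 21 -54 0 0 0 32;0 24 -60 0 0 0 32;0 25.5 -66 -2 0 0 32;0 26.5 -69.2 -4 0 0 32' 20; python3 -m inch '0 0 0 0 0 0 0;0 0 0 0 0 0 0'; python3 - <<'E'
from h import *
print(np.load('s.npy')); st=telemetry.get_state(); w=W(np.load('s.npy'),np.array((-.16,.0475,.025)));print(st['eef_pos'],np.degrees(st['ee_rot']),(w-st['eef_pos'])*100)
E
```

```text
t: 4.3
eef_pos: [0.4429, -0.0425, 0.1873]
ee_rot: [-3.138, -0.0, -1.277]
force: [0.4, 1.8, -0.3]
width: 0.0006
t: 4.55
eef_pos: [0.4431, -0.0428, 0.1875]
ee_rot: [-3.138, -0.0, -1.279]
force: [-0.9, -0.8, 0.4]
width: 0.0004
[ 0.60867589 -0.04111449  0.28807026]
[ 0.44307565 -0.04284469  0.18754746] [-1.79777815e+02 -1.48786194e-02 -7.32706879e+01] [ -0.13016587   0.18165063 -16.25474587]
```

```bash
python3 -m inch '0 -0.1 0.2 -5 0 0 0;0 -0.1 0.2 -10 0 0 0;0 -0.1 0.2 -14 0 0 0;0 -0.1 0.2 -16 0 0 0;0 -0.1 0.2 -16 0 0 0'; python3 - <<'E'
from h import *
st=telemetry.get_state();s=np.load('s.npy');print(st['force'],(st['eef_pos']))
g=[]
for c in('scene','top'):
    f=grab_frame(c);p=proj(f,st['eef_pos']).astype(int);print(c,p)
    i=f['pixels'][max(0,p[1]-85):p[1]+35,p[0]-50:p[0]+70][:,:,::-1]
    g.append(cv2.resize(i,(390,390),interpolation=2))
cv2.imwrite('pics/near.png',np.hstack(g))
E
```

```text
t: 5.18
eef_pos: [0.4415, -0.0396, 0.027]
ee_rot: [-3.14, -0.0, -1.276]
force: [-0.0, 0.2, 0.0]
width: 0.0005
[-0.03477971  0.19785446  0.00322378] [ 0.44154861 -0.03964479  0.02701045]
scene [212 245]
top [253 235]
```

View pics/near.png

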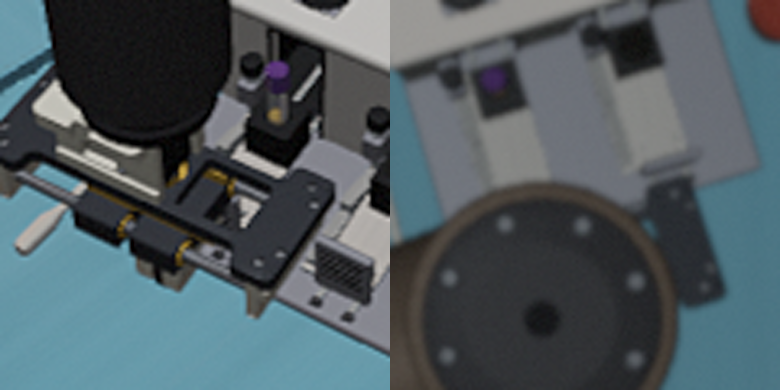

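The shut fingers stand low in front of the left plate, clear of everything (left view around (160,265)). Now I push along the reader's x, (0.959, 0.284), and watch the force.

```bash
python3 -m inch '0 1.44 .33 0 0 0 0;0 2.88 .75 0 0 0 0;0 3.36 .89 0 0 0 0;0 3.84 1.04 0 0 0 0;0 4.31 1.18 0 0 0 0;0 4.79 1.32 0 0 0 0;0 5.27 1.46 0 0 0 0;0 5.75 1.6 0 0 0 0;0 5.75 1.6 0 0 0 0'; python3 - <<'E'
from h import *
st=telemetry.get_state();s=np.load('s.npy');c,n=np.cos(s[2]),np.sin(s[2]);d=st['eef_pos'][:2]-s[:2];F=st['force']
print('reader xy',c*d[0]+n*d[1],-n*d[0]+c*d[1],'F along',c*F[0]+n*F[1],-n*F[0]+c*F[1])
E
```

```text
t: 6.4
eef_pos: [0.5001, -0.0238, 0.0283]
ee_rot: [-3.137, -0.0, -1.277]
force: [-3.4, -2.3, 2.2]
width: 0.0005
reader xy -0.09918588857386604 0.04741471865042829 F along -3.911023644912529 -1.2794286772772991
```

Contact is made, about 3.9 N at roughly 20 mm travel, which fits the spring plus catch. I keep pushing.

```bash
cat > chk.py <<'E'
from h import *
st=telemetry.get_state();s=np.load('s.npy');c,n=np.cos(s[2]),np.sin(s[2]);d=st['eef_pos'][:2]-s[:2];F=st['force']
print('reader xy',c*d[0]+n*d[1],-n*d[0]+c*d[1],'F along',c*F[0]+n*F[1],-n*F[0]+c*F[1])
E
python3 -m inch '0 .48 .14 0 0 0 0;0 .96 .28 0 0 0 0;0 1.44 .43 0 0 0 0;0 1.92 .57 0 0 0 0;0 2.4 .71 0 0 0 0;0 2.88 .85 0 0 0 0;0 3.16 .94 0 0 0 0;0 3.16 .94 0 0 0 0'; python3 chk.py
python3 -m inch '0 .2 .06 0 0 0 0;0 .2 .06 0 0 0 0'; python3 chk.py
```

```text
t: 7.4
eef_pos: [0.5303, -0.015, 0.028]
ee_rot: [-3.14, -0.0, -1.277]
force: [-7.4, -3.4, 4.7]
width: 0.0005
reader xy -0.06775632464925278 0.0473031178190078 F along -8.030554290237315 -1.1923569411071155
t: 7.65
eef_pos: [0.5302, -0.0151, 0.0276]
ee_rot: [3.139, -0.0, -1.278]
force: [-9.0, -2.7, 6.0]
width: 0.0007
reader xy -0.06781496852590176 0.04721422187759931 F along -9.409328965924047 -0.027917940019455134
```

```bash
python3 -m inch '0 .48 .14 0 0 0 0;0 .77 .23 0 0 0 0;0 .77 .23 0 0 0 0'; python3 chk.py
```

```text
t: 8.02
eef_pos: [0.5303, -0.0154, 0.0263]
ee_rot: [3.125, 0.0, -1.28]
force: [-23.5, -5.5, 16.1]
width: 0.0006
reader xy -0.06789435829075509 0.046886234000615486 F along -24.0533577464945 1.3666723680273885
```

The stop is hard: the force rises to 24 N with no further motion, so the carriage is home. I back off gently, then retreat and look.

```bash
python3 -m inch '0 -.38 -.11 0 0 0 0;0 -.77 -.23 0 0 0 0;0 -1.15 -.34 0 0 0 0;0 -1.53 -.45 0 0 0 0;0 -2.4 -.71 0 0 0 0;0 -3.84 -1.14 0 0 0 0;0 -5.75 -1.7 0 0 0 0;0 -7.67 -2.27 1 0 0 0;0 -7.67 -2.27 6 0 0 0;0 -7.67 -2.27 12 0 0 0;0 -7.67 -2.27 17 0 0 0;0 -7.67 -2.27 17 0 0 0'; python3 - <<'E'
from h import *
s=np.load('s.npy')
g=[]
for c,b in(('scene',(190,110)),('top',(170,70))):
    f=grab_frame(c); i=f['pixels'][b[1]:b[1]+170,b[0]:b[0]+170][:,:,::-1]; g.append(cv2.resize(i,(400,400),interpolation=2))
    for n,x in (('tab_l',-.065),('tab_r',-.11)):
        y=.0475 if n[-1]=='l' else -.0475
        print(c,n,[proj(f,W(s,np.array((v,y,.038)))).round(1) for v in(-.11,-.065,-.055)],[(round(r['p'],2),np.round(r['location'],1)) for r in pinpoint(c,n)[:3]])
cv2.imwrite('pics/latched.png',np.hstack(g))
import chk
E
```

```text
t: 9.52
eef_pos: [0.4552, -0.0378, 0.2004]
ee_rot: [3.134, -0.0, -1.28]
force: [-0.8, 0.6, -0.3]
width: 0.0005
scene tab_l [array([226.2, 225. ]), array([237.5, 210.3]), array([239.9, 207.2])] [(0.73, array([236.4, 209.7])), (0.71, array([265.3, 243.6]))]
scene tab_r [array([266.7, 244. ]), array([277.1, 228.3]), array([279.4, 224.9])] [(0.73, array([236.4, 209.7])), (0.71, array([265.3, 243.6]))]
top tab_l [array([247.5, 213. ]), array([241.3, 193.1]), array([239.9, 188.7])] [(0.7, array([290.5, 202.2])), (0.18, array([271.2, 128.3]))]
top tab_r [array([289.5, 199.9]), array([283.2, 180. ]), array([281.8, 175.7])] [(0.7, array([290.5, 202.2])), (0.18, array([271.2, 128.3]))]
reader xy -0.14882471620134757 0.046949631264942435 F along 0.26936518629036627 -0.5290018208555346
```

View pics/latched.png

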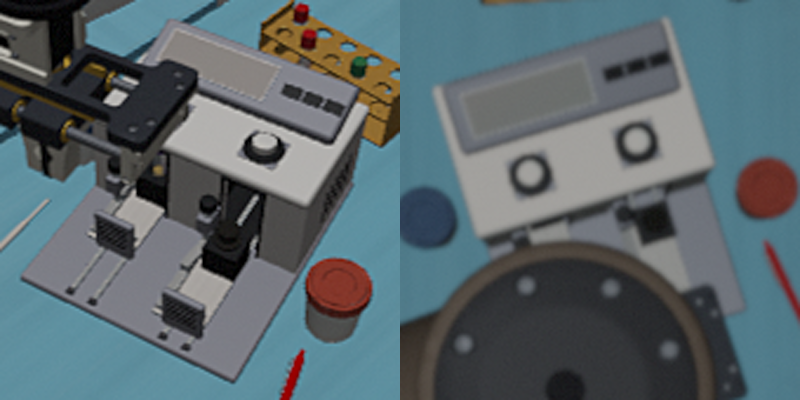

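The picture shows the left carriage staying in. tab_l is at (236,210) against a predicted (237.5,210.3) for 45 mm, and the right carriage is still out. Next is the key, at (0.630, 0.015, 0.116).

```bash
python3 -m inch '0 5.5 1.6 0 0 0 0;0 11 3.3 0 0 0 0;0 16 4.8 0 0 0 0;0 17.45 5.25 0 0 0 0;0 17.45 5.25 0 0 0 0;0 17.45 5.25 -4 0 0 0;0 17.45 5.25 -7 0 0 0;0 17.45 5.25 -7 0 0 0'; python3 - <<'E'
from h import *
import chk
f=grab_frame('scene');p=proj(f,chk.st['eef_pos']);print(chk.st['eef_pos'],p)
i=f['pixels'][100:250,180:330][:,:,::-1];cv2.imwrite('pics/key.png',cv2.resize(i,(600,600),interpolation=2))
E
```

```text
t: 10.82
eef_pos: [0.6245, 0.0134, 0.1232]
ee_rot: [3.118, 0.001, -1.281]
force: [-0.1, -0.2, 1.3]
width: 0.0004
reader xy 0.030665023648526656 0.04773888545399087 F along -0.1107115975790246 -0.18688728933295978
[0.62451459 0.01336927 0.12317536] [260.02108571 154.03806935]
```

View pics/key.png

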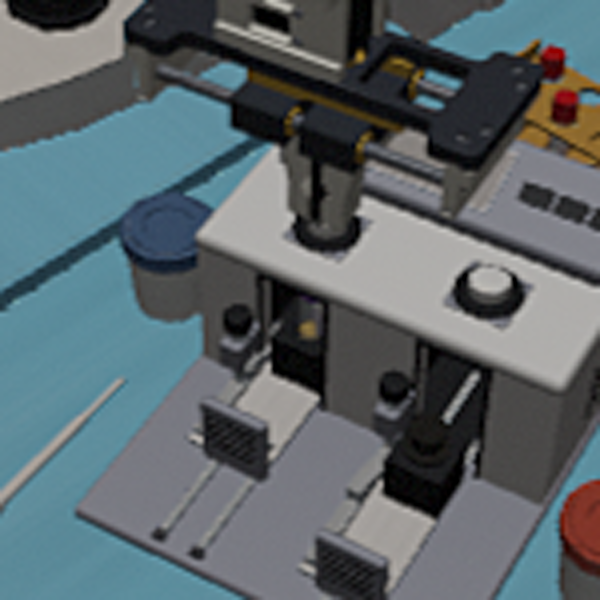

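The fingertips sit right over the left key. The measured pose is a few mm off my target, so I let it settle and read again.

```bash
python3 -m inch '0 0.3 0.1 0.3 0 0 0;0 0.3 0.1 0.3 0 0 0'; python3 - <<'E'
from h import *
import chk
st=chk.st; print(st['eef_pos'],st['q'].round(3),st['force'].round(2),np.degrees(st['ee_rot']).round(2))
E
```

```text
t: 11.12
eef_pos: [0.63, 0.0148, 0.13]
ee_rot: [3.124, -0.0, -1.28]
force: [0.6, 0.1, 0.4]
width: 0.0004
reader xy 0.036290217349190544 0.047570308991452495 F along 0.5830770569283863 -0.10354287152323283
[0.62995588 0.01480577 0.13000463] [ 3.320e-01  3.700e-01 -2.030e-01 -1.000e-03 -1.015e+00  1.529e+00] [0.59 0.07 0.41] [ 1.7898e+02 -1.0000e-02 -7.3350e+01]
```

```bash
python3 -m inch '0 0 0 -.6 0 0 0;0 0 0 -1.2 0 0 0;0 0 0 -1.5 0 0 0;0 0 0 -1.7 0 0 0;0 0 0 -1.7 0 0 0'; python3 -m inch '0 0 0 -.2 0 0 0;0 0 0 -.2 0 0 0'
```

```text
t: 11.75
eef_pos: [0.6305, 0.0149, 0.116]
ee_rot: [3.126, -0.001, -1.279]
force: [-7.7, 1.8, 20.4]
width: 0.0009
t: 12.0
eef_pos: [0.6305, 0.015, 0.116]
ee_rot: [3.127, -0.002, -1.278]
force: [-6.9, 1.7, 17.8]
width: 0.0005
```

It stalls at z=0.116 with about 18 N. To tell whether the key is bottomed or the fingers rest on the collar, I come up in small steps and read force against height.

```bash
for i in 1 2 3 4 5 6; do python3 -m inch '0 0 0 .1 0 0 0;0 0 0 .1 0 0 0' | egrep 'eef_pos|force'; done
```

```text
eef_pos: [0.6304, 0.0149, 0.1172]
force: [-1.8, 0.3, 3.0]
eef_pos: [0.6304, 0.0149, 0.118]
force: [-0.3, 0.0, 1.7]
eef_pos: [0.6304, 0.0149, 0.1189]
force: [-1.7, -0.8, 2.5]
eef_pos: [0.6304, 0.0149, 0.1198]
force: [-0.2, 0.7, 1.7]
eef_pos: [0.6302, 0.0149, 0.1207]
force: [-0.2, 0.7, -0.1]
eef_pos: [0.6302, 0.0149, 0.1216]
force: [-0.0, 1.0, 0.3]
```

Forces of about 1.7 to 3 N show from z=0.120 down to 0.116, then a hard stop. That is the key's 4 mm stroke, fully used. I'll retreat clear and check.

```bash
python3 -m inch '0 0 0 3 0 0 0;0 0 0 8 0 0 0;0 0 0 12 0 0 0;0 -4 3 14 0 0 0;0 -8 7 14 0 0 0;0 -12 12 14 0 0 0;0 -15 17 14 0 0 0;0 -17 22 14 0 0 0;0 -19 27 14 0 0 0;0 -20 30 14 0 0 0;0 -20 30 14 0 0 0'; python3 - <<'E'
from h import *
s=np.load('s.npy');g=[]
for c,b in(('scene',(190,110)),('top',(170,70))):
    f=grab_frame(c); i=f['pixels'][b[1]:b[1]+170,b[0]:b[0]+170][:,:,::-1]; g.append(cv2.resize(i,(400,400),interpolation=2))
    for n,X in (('tab_l',(-.065,.0475,.038)),('tab_r',(-.11,-.0475,.038)),('start_l_top',(.036,.0475,.116)),('start_r_top',(.036,-.0475,.116))):
        print(c,n,proj(f,W(s,np.array(X))).round(1),[(round(r['p'],2),np.round(r['location'],1)) for r in pinpoint(c,n)[:2]])
cv2.imwrite('pics/final.png',np.hstack(g)); print(telemetry.get_state()['force'])
E
```

```text
t: 14.88
eef_pos: [0.4293, 0.3167, 0.2614]
ee_rot: [3.125, -0.001, -1.276]
force: [-0.7, -0.7, 1.0]
width: 0.0004
scene tab_l [237.5 210.3] [(0.79, array([264.6, 241.8])), (0.7, array([239.6, 206.8]))]
scene tab_r [266.7 244. ] [(0.79, array([264.6, 241.8])), (0.7, array([239.6, 206.8]))]
scene start_l_top [261.3 155. ] [(0.55, array([261.4, 153.3])), (0.52, array([272.3, 208.6]))]
scene start_r_top [301.8 171.1] [(0.44, array([302.6, 168.5]))]
top tab_l [241.3 193.1] [(0.81, array([290. , 200.4])), (0.72, array([239.8, 194.9]))]
top tab_r [289.5 199.9] [(0.81, array([290. , 200.4])), (0.72, array([239.8, 194.9]))]
top start_l_top [224.8 142.1] [(0.44, array([226.7, 145. ]))]
top start_r_top [270.2 128.2] [(0.51, array([271.1, 128.3]))]
[-0.91835919  0.21804359  0.64024852]
```

View pics/final.png

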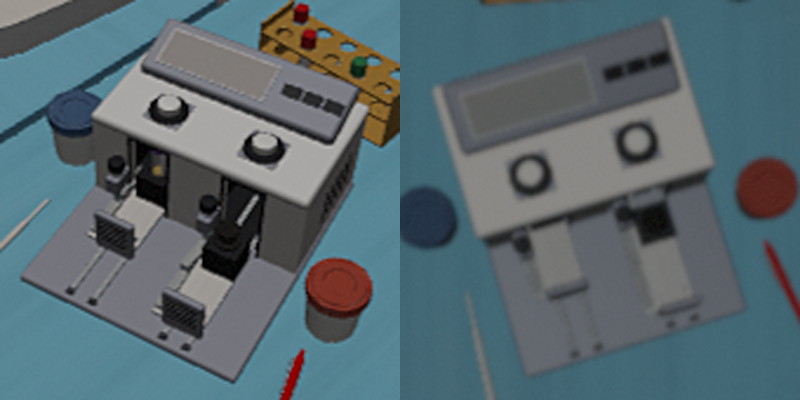

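The left carriage is still latched, with its plate at left-picture pixel (115,235), the same place as before the press. The right one is out, both keys look up, and the cups, pipette and pen have not visibly moved. The arm is clear, so I hand in.

```bash
python3 -c "
from station import arm; print(arm.job_done())"
```

```text
the job is handed in; nothing more can be done
None
```

The job is done and handed in at about t = 15 s; no verdict was reported. With the fingers shut, I pushed the left carriage, which holds the purple-capped tube, onto its hard end stop (24 N, no further motion). I backed off so it latched, pressed the left start key to the bottom, and withdrew.

**Carriage:** after letting go, the scene network put the left push plate about 1 px from its predicted 45 mm position. In the final pictures the two cameras disagreed a little. The scene detection was about 4 px off, nearer the 55 mm prediction, and the top one was about 2 px off, slightly short of 45 mm. The picture itself showed the plate where it was before the key press, so I took it as latched.

**Key:** forces of about 2–3 N showed over 4 mm of finger travel (z 0.120 to 0.116), then a hard stop at 18–20 N. The key's contact height came out about 4 mm higher than the 116 mm given, so I judged "fully down" by stroke and force, not absolute height.

**Rest of the scene:** the right carriage is out, both keys look up, and the cups, pipette and pen have not visibly moved. The tube's cap is hidden inside the housing, so I could not check its tilt directly. The stop-pin height and key travel have no direct readout.

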